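# Gauge the depth of a post socket

## Task

Take the depth rod from its blue stand and slide it, tip down, through the braked bore of the aluminium socket block until it bottoms on the cushion, gently and without forcing it. Then, with the rod left bottomed, slide the red pointer up its post until it just touches the underside of the rod's collar, so that the scale shows the exposed length. Leave both there, let go, and do not disturb the other things on the table.

Things in the scene. Friction and masses are not known exactly. Their poses are not given: they have to be found in the camera images.
- depth_rod: Depth rod, loose, 118 mm long, about 90 g. Steel shank 14 mm across, tapering over its lowest 10 mm to an 8 mm tip; steel collar 36 mm across from 78 to 84 mm above the tip end; orange ribbed knob 20 mm across from 84 to 118 mm (grip here). Origin: centre of the tip end; z runs along the rod to the knob. Starts upright in the blue stand, tip 6 mm above the table.
- rod_stand: Blue plastic stand, fixed, 56 x 56 x 34 mm, with a loose blind hole 18 mm in diameter, 28 mm deep, in the middle of its top. Origin: centre of its underside.
- socket_block: Fixed aluminium block, 64 x 64 x 62 mm high, vertical brass-lined bore in the middle of its top. A foot plate 10 mm high runs on from it to y = 118 mm and carries a steel post (14 x 10 mm, centred at y = 55 mm, top 132 mm above the table) with scale lines every 5 mm up from the mouth. Origin: centre of the block's underside, on the bore axis; y points from bore to post.
- bore_mouth (a point): Centre of the bore's mouth on the block's top, z up. Bore 16.4 mm across, blind; its depth differs each time, 24 to 48 mm, and cannot be seen. Two sprung brake pads 7 mm below the mouth: passing and sliding along them takes about 2 to 8 N; they hold the rod against its weight. At the bottom a rubber cushion gives 1 mm per 2 N for up to 5 mm, then is hard.
- pointer (a joint): Height of the red pointer: how far its upper edge stands above the bore's mouth, in m (0 to 0.064, upward is more). It slides vertically on the post with about 1 N of friction and stays where it is left. With its edge against the rod's collar it shows the exposed shank length.
- pointer_edge (a point): Point on the upper face of the red pointer's tongue, 15 mm from the bore axis on the post's side, where the collar's underside meets it. The tongue is 18 mm wide, 5 mm thick, and ends 10 mm from the bore axis.
- pointer_tab (a point): Grip point on the pointer's black upright finger tab, on the side of the post away from the bore, 95 mm from the bore axis. The tab is 12 mm thick along the block's x, 24 mm wide along its y, and reaches 12 mm above this point and 19 mm below it, down to a red plate 31 mm wide. The point stands 19 mm higher than the pointer's upper edge.
- barrier_block_0: Red and white guard block, 16 x 100 x 24 mm, loose bystander; origin under its centre.
- cone_0: Orange traffic cone, 26 x 26 x 30 mm, loose bystander; origin under its centre.
- flag_1: Small flag on a black foot, 24 x 42 x 68 mm, loose bystander; origin under its centre.
Mind the look-alikes: they are no part of the job. Several things look just like the socket_block: the one meant starts farthest from the robot's base. What is shaped like the depth_rod but yellow is not meant.

How it is judged (in metres and radians):
On the way, in this order (a step that is already met when the one before it is completed fails the run):
1. the rod stands in the bore, its tip pressed on the cushion at the bottom, before the pointer is raised (contact force between depth_rod and socket_block above 0.4 N and horizontal distance between depth_rod and bore_mouth below 0.005 m and z of depth_rod in the frame of bore_mouth below -0.018 m and value of joint pointer below 0.025 m), for 0.2 s.
2. the pointer's upper edge is brought up to the underside of the collar (within 3 mm) (z of pointer_edge in the frame of depth_rod between 0.075 and 0.081 m and z of depth_rod in the frame of bore_mouth below -0.018 m), for 0.2 s.
At the end, for the whole second after the job is handed in: The rod stands in the bore with its tip still resting on the cushion (contact force over 0.1 N), and the pointer's upper edge is within 3 mm of the underside of the collar; both at rest and let go (all of step 2 and contact force between depth_rod and socket_block above 0.1 N and horizontal distance between depth_rod and bore_mouth below 0.005 m and angle between depth_rod's own z axis and vertical below 0.12 rad and linear speed of depth_rod below 0.01 m/s and velocity of joint pointer below 0.01 m/s); the robot touches nothing.
It fails at once if the rod is forced: more than 20 N on the bottom of the bore or the block (contact force between depth_rod and socket_block above 20 N).
It fails at once if a loose bystander (guard block, cone, flag) is moved by more than 25 mm (distance of any of barrier_block_0, cone_0, flag_1 from where it was at the start of the episode above 0.025 m).
It also fails if it takes over 51 s, if anything falls off the work surface, if the arm or the gripper's body presses on something with over 40 N, if the wrist force passes 120 N, or if a joint passes its speed limit or range.

## Robot

A 6-joint arm with a two-finger parallel gripper is mounted at the origin on the work surface; the furniture and walls round the work are solid. World frame = base frame: x ahead of the robot, y to its left, z up, the work surface at z = 0. Lengths are in m, angles in degrees, forces in N, time in s.
With the tool pointing down it reaches from about 0.4 to 0.825 m from the base axis. Payload 7 kg.
Tool frame: the origin (TCP) lies at the very end of the fingers, on their centre line; the grasp point (between the pads) lies 19 mm behind it; z points along the fingers, y is the line along which they close (so a half turn about z gives the same grasp; the last joint's range is limited). The gripper opens to 88 mm and grips with 3 to 60 N. Pads are 19 mm wide; open, the fingers measure 130 mm over their backs; the gripper's body (78 mm by 193 mm) begins 47 mm behind the grasp point.
Start: joints at [92.882, 20.546, 0.682, 0, -70.136, -16.507], TCP at [0.159, 0.656, 0.227] pointing down, gripper open.
Joint ranges: [-176.03, 176.03], [-82.01, 121.73], [-58.28, 71.71], [-173.87, 95.51], [-174.79, -0.11], [-173.66, 173.66]. Speed limits (degrees/s): [136.94, 136.94, 172.46, 180, 180, 180].

## Interface

Orientations are given as [roll, pitch, yaw] about the fixed x, y, z axes, in that order (R = Rz(yaw) Ry(pitch) Rx(roll)).
In Python, from plant import r gives the robot as it stands. The module is installed in compiled form; this text tells all that it offers.
- The arm moves only by the tool jog_arm, never from a script. Its arguments are lists of equal length, an entry for each row: "travel": the shift along the tool's x, y, z each as a share of 50 cm, from -1 to 1, a list of three; "dr": the turn, a rotation vector about the tool's x, y, z each as a share of 360 degrees, from -1 to 1, a list of three; "claw": the opening, from 0 (shut) to 1 (fully open). A call has exactly 10 rows; each row is the pose to reach, as a shift and turn from the pose commanded when the call began, along the tool's axes at that moment, turning the shorter way round; what a row does not reach only later rows make up. A row lasts 1/8 s, in which the tool goes at most 62.5 mm and 10.7 degrees, less where a joint would pass 70% of its speed; a pose out of reach is approached as far as the arm can. A call with a number of a shift or a turn outside -1 to 1 is refused whole. A call with a gripper value outside its range is refused whole. The fingers move at their own pace and stop on an object; "newtons" is the grip in N (left out, the last holds). Time passes only in rows, so rows that repeat a pose let the fingers close, or fill a call up. It gives the time, the measured TCP pose, the force, the opening and the grip force at its end, in the units of the state.
- r.get_state(): the state, without advancing time (a new reading comes with each control period).
- r.capture(name): name is "scene" or "top" or "wrist"; returns a dict with "pixels" (420x560x3 uint8, red, green, blue), "range_z" (420x560 float32, m along the optical axis (not along the pixel's ray), 0 where there is no reading), "fx", "fy", "cx", "cy" (pixels), "position" and "attitude" of the camera in the world; the wrist camera has in their place "hand_eye" (4x4, takes a point from camera to tool coordinates, whose origin is the TCP and whose axes are the flange's). Camera axes: x right, y up, looking along -z (the intrinsics and any distortion apply to the point x, -y, -z); pixel columns grow to the right and rows downward; lengths in m; the calibration is good to about 2 mm. A picture is of the moment at which its call begins: read the wrist's pose just before it.
- r.close_job(): hands the job in; it is judged then, once.
Trained networks look in the newest picture that a camera, given by its name, has taken for a name from the list of things; names that differ only in an ending like _2 or _b are one class to them, and where a whole thing is asked for, a point or a joint stands for the part that bears it (a point fixed in the world has none). Each returns a list of dicts, best first, with "conf" (0 to 1); they miss things now and then, are a little off and sometimes report something else, mostly with a low value. They report only what shows in the picture. A call takes as long as a camera call. They do not tell look-alikes from the thing itself.
- r.boxes_of(name, camera): "extent" ([left, top, right, bottom] in pixels, round what is visible of it).
- r.regions_of(name, camera): "pixels" (420x560 bool, what is visible of it) and "extent" ([left, top, right, bottom] in pixels, round what is visible of it).
- r.tip_of(name, camera): "at" ([column, row] in pixels: a listed point, or the origin of a listed thing).
The state is a dict: "time_s": time; "joints": joint angles; "qd": joint speeds; "joint_torque": joint torques, N m; "tcp_pos": TCP position; "eef_rot": TCP orientation; "contact_force": force on the tool from outside, world axes, zero at the start; "moment": the same for the moment, N m; "gripper_width": finger opening in m; "gripper_force": force on a finger pad.
Only numpy, scipy, OpenCV 4.12 (cv2) and the standard library are available. Lean on these libraries where they do the work, as an engineer would, in place of code of your own. Each camera call takes 0.05 s, during which the arm holds its last target. There are 200 camera calls.

## Working session

There is one attempt and no reset: what is moved stays moved. The work goes in short steps, Python scripts to look and compute and a tool call to move; the robot and the scene stay as the last step left them, time stands still between calls to the robot, and variables do not carry over. Pictures are saved under pics/ and viewed, at most 10 in all, crops included, and the job is handed in when it is done.

Besides the shell and the picture viewer there is one more tool, called after "Request:" as name(argument=value, ...), one argument or row to a line, values as JSON. jog_arm: Moves the arm, as the interface text tells. Its arguments: {"type":"object","properties":{"travel":{"type":"array"},"dr":{"type":"array"},"claw":{"type":"array"},"newtons":{"type":"number"}},"required":["travel","dr","claw"]}

```bash
mkdir -p pics; cat > h.py <<'E'
import numpy as np, cv2
from scipy.spatial.transform import Rotation as R
from plant import r
def save(c,n,box=None,s=1):
    im=c["pixels"][:,:,::-1]
    if box: im=im[box[1]:box[3],box[0]:box[2]]
    cv2.imwrite(f"pics/{n}.png",cv2.resize(im,None,fx=s,fy=s))
def T(c,st=None):
    M=np.eye(4)
    if "hand_eye" in c:
        M[:3,:3]=R.from_euler('xyz',st["eef_rot"],degrees=True).as_matrix(); M[:3,3]=st["tcp_pos"]
        return M@np.array(c["hand_eye"])
    a=np.array(c["attitude"],float)
    M[:3,:3]=a if a.shape==(3,3) else R.from_euler('xyz',a,degrees=True).as_matrix()
    M[:3,3]=c["position"]; return M
def ray(c,u,v,M):
    d=M[:3,:3]@np.array([(u-c["cx"])/c["fx"],-(v-c["cy"])/c["fy"],-1]); return M[:3,3],d
def pt(c,u,v,M,win=1):
    z=c["range_z"][int(v)-win:int(v)+win+1,int(u)-win:int(u)+win+1]; z=z[z>0]
    if len(z)==0: return None
    o,d=ray(c,u,v,M); return o+d*np.median(z)
def atz(c,u,v,M,z):
    o,d=ray(c,u,v,M); return o+d*(z-o[2])/d[2]
def cloud(c,M):
    v,u=np.mgrid[:420,:560]; z=c["range_z"]
    P=np.stack([(u-c["cx"])/c["fx"]*z,-(v-c["cy"])/c["fy"]*z,-z],-1)
    P=P@M[:3,:3].T+M[:3,3]; P[z==0]=np.nan; return P
E
python3 - <<'E'
from h import *
st=r.get_state(); print({k:np.round(v,3) for k,v in st.items()})
ims=[]
for n in ["scene","top"]:
    c=r.capture(n); print(n,c.get("position"),c.get("attitude"),c["fx"],c["cx"],c["cy"],[k for k in c]); save(c,n,s=1.4)
    M=T(c)
    for t in ["depth_rod","rod_stand","socket_block","bore_mouth","pointer_edge","pointer_tab","barrier_block_0","cone_0","flag_1"]:
        for d in r.tip_of(t,n):
            if d["conf"]>.25:
                u,v=d["at"]; p=pt(c,min(max(u,2),557),min(max(v,2),417),M); print(n,t,round(d["conf"],2),np.round(d["at"]),None if p is None else np.round(p,3))
E
```

```text
{'time_s': np.float64(0.0), 'joints': array([ 9.2882e+01,  2.0591e+01,  6.3400e-01, -1.8000e-02, -7.0135e+01,
       -1.6507e+01]), 'qd': array([-0.117, -0.067, -0.023,  0.103, -0.091, -0.214]), 'joint_torque': array([ 1.0000e-03, -5.8271e+01,  2.9305e+01,  6.9970e+00,  7.0000e-03,
       -0.0000e+00]), 'tcp_pos': array([0.159, 0.656, 0.226]), 'eef_rot': array([ 1.79907e+02, -1.00000e-02, -1.36320e+01]), 'contact_force': array([-0.127,  0.147, -0.822]), 'moment': array([-0.064, -0.024,  0.041]), 'gripper_force': np.float64(0.0), 'gripper_width': np.float64(0.088)}
scene [ 0.06431956 -0.64579339  0.43782929] [ 65.22621773   0.2599009  -38.56557617] 393.33078114501706 280.6854985654911 214.32074422431836 ['pixels', 'range_z', 'fx', 'fy', 'cx', 'cy', 'position', 'attitude']
scene depth_rod 0.84 [330. 261.] [ 0.577 -0.162  0.009]
scene depth_rod 0.55 [230. 258.] [ 0.41  -0.045  0.023]
scene rod_stand 0.78 [233. 260.] [ 0.415 -0.047  0.019]
scene socket_block 0.93 [311. 232.] [ 0.617 -0.06   0.023]
scene socket_block 0.81 [280. 323.] [ 0.367 -0.263  0.025]
scene bore_mouth 0.98 [314. 210.
[... 810 characters left out ...]
9 [263. 242.] [ 0.42  -0.021  0.126]
top socket_block 0.94 [333. 253.] [ 0.391 -0.213  0.062]
top socket_block 0.68 [272. 166.] [ 0.638 -0.042  0.06 ]
top bore_mouth 0.91 [336. 252.] [ 0.392 -0.222  0.059]
top bore_mouth 0.66 [273. 164.] [ 0.642 -0.047  0.063]
top pointer_edge 0.56 [336. 251.] [ 0.395 -0.23   0.016]
top pointer_edge 0.53 [262. 165.] [ 0.636 -0.017  0.074]
top pointer_tab 0.68 [306. 253.] [ 0.391 -0.135  0.093]
top pointer_tab 0.6 [234. 166.] [0.628 0.06  0.106]
top barrier_block_0 0.65 [348. 168.] [ 0.637 -0.265  0.023]
top barrier_block_0 0.59 [262. 164.] [ 0.64  -0.016  0.074]
top cone_0 0.47 [383. 197.] [ 0.554 -0.372  0.004]
top flag_1 0.5 [174. 185.] [0.59  0.249 0.002]
```

View pics/scene.png

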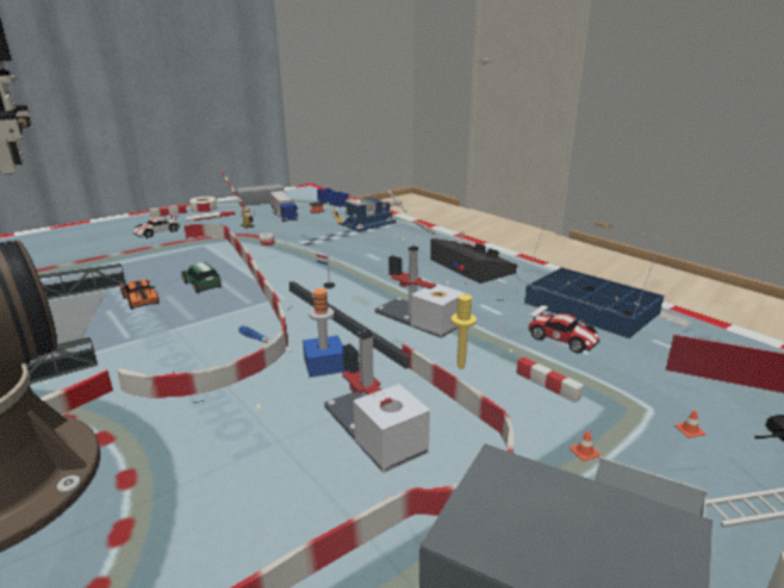

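View pics/top.png

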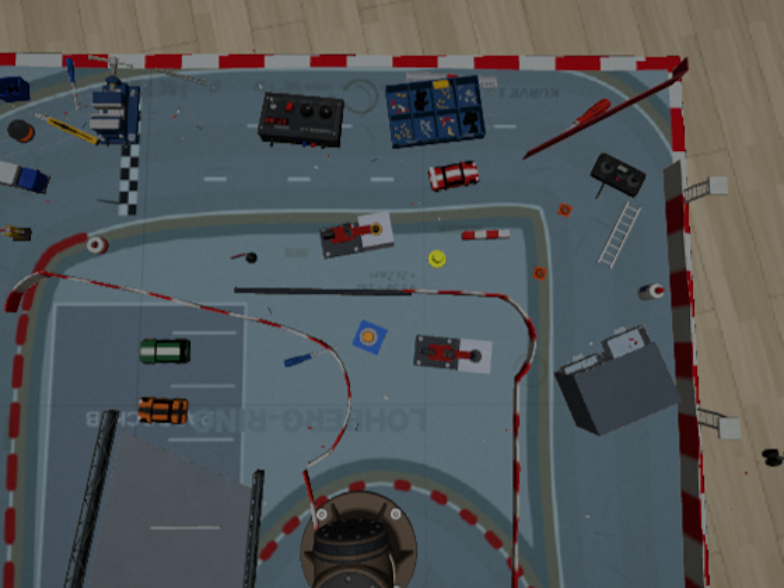

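Top view: the orange-knobbed rod in the blue stand is at about (368,337) and the yellow look-alike at (437,259). Socket blocks are at (375,230) (far) and (475,355) (near). I take the orange rod and the far block. Next I check this in a close crop and measure from both views.

```bash
python3 - <<'E'
from h import *
from h import r
for n in ["top","scene"]:
    c=r.capture(n); M=T(c); P=cloud(c,M); X,Y,Z=P[...,0],P[...,1],P[...,2]
    k=(abs(X-.42)<.05)&(abs(Y+.02)<.05)&(Z>.1); print(n,"knob",k.sum(),np.round(np.nanmedian(P[k],0),4),np.round(np.nanmin(P[k],0),4),np.round(np.nanmax(P[k],0),4))
    k=(abs(X-.64)<.06)&(abs(Y+.045)<.06)&(Z>.045)&(Z<.075)
    q=P[k]; print("block",k.sum(),np.round(np.median(q,0),4), cv2.minAreaRect((q[:,:2]*1000).astype(np.float32)))
    k=(abs(X-.63)<.08)&(abs(Y-.05)<.08)&(Z>.09); q=P[k]; print("hi",np.round(q[::max(1,len(q)//12)],3).tolist())
    k=(X>.45)&(X<.56)&(Y<.3)&(Y>-.1); print("rail zmax",np.nanmax(Z[k]))
    k=(X>.3)&(X<.85)&(abs(Y)<.3)&(Z>.14); print("tall",k.sum())
    if n=="top": save(c,"topcrop",(200,130,370,280),4.6)
    for t in ["bore_mouth","pointer_edge","pointer_tab"]:
        for d in r.tip_of(t,n):
            o,dd=ray(c,*d["at"],M); print(t,round(d["conf"],2),np.round(d["at"],1),"o",np.round(o,3),"atz062",np.round(atz(c,*d["at"],M,.062),4))
E
```

```text
top knob 50 [ 0.4257 -0.018   0.1247] [ 0.4178 -0.0283  0.1082] [ 0.4363 -0.0098  0.1284]
block 497 [ 0.6437 -0.0321  0.0632] ((643.8621826171875, -23.907833099365234), (64.5335464477539, 79.46806335449219), 10.293478965759277)
hi [[0.642, 0.028, 0.13], [0.638, 0.022, 0.136], [0.635, 0.017, 0.136], [0.631, 0.025, 0.131], [0.632, 0.057, 0.109], [0.63, 0.018, 0.119], [0.63, 0.057, 0.105], [0.628, 0.074, 0.102], [0.628, 0.055, 0.103], [0.625, 0.071, 0.105], [0.624, 0.051, 0.107], [0.622, 0.06, 0.104], [0.621, 0.067, 0.093]]
rail zmax 0.043529840745404114
tall 0
bore_mouth 0.92 [336.8 254.1] o [ 0.414 -0.058  1.213] atz062 [ 0.3867 -0.2242  0.062 ]
bore_mouth 0.9 [269.8 162.4] o [ 0.414 -0.058  1.213] atz062 [ 0.6463 -0.0372  0.062 ]
pointer_edge 0.75 [333.2 251.4] o [ 0.414 -0.058  1.213] atz062 [ 0.3942 -0.2143  0.062 ]
pointer_edge 0.64 [261.9 162.7] o [ 0.414 -0.058  1.213] atz062 [ 0.6454 -0.0148  0.062 ]
pointer_tab 0.76 [306.3 253.4] o [ 0.414 -0.058  1.213] atz062 [ 0.3888 -0.1391  0.062 ]
pointer_tab 0.55 [235.  165.7] o [ 0.414 -0.058  1.213] atz062 [0.6368 0.0616 0.062 ]
scene
[... 368 characters left out ...]
635, 0.014, 0.112], [0.632, 0.014, 0.11], [0.629, 0.014, 0.108], [0.629, 0.019, 0.104], [0.63, 0.016, 0.102], [0.633, 0.015, 0.097]]
rail zmax 0.03560310414439655
tall 0
bore_mouth 0.86 [278.1 287.3] o [ 0.064 -0.646  0.438] atz062 [ 0.3908 -0.2268  0.062 ]
bore_mouth 0.77 [311.1 207.1] o [ 0.064 -0.646  0.438] atz062 [ 0.6521 -0.0216  0.062 ]
pointer_edge 0.67 [305.2 207.4] o [ 0.064 -0.646  0.438] atz062 [ 0.6401 -0.014   0.062 ]
pointer_edge 0.57 [276.1 283.2] o [ 0.064 -0.646  0.438] atz062 [ 0.3954 -0.2157  0.062 ]
pointer_tab 0.83 [282.4 193.2] o [ 0.064 -0.646  0.438] atz062 [0.6552 0.0909 0.062 ]
pointer_tab 0.78 [250.9 256.7] o [ 0.064 -0.646  0.438] atz062 [ 0.4113 -0.1195  0.062 ]
```

View pics/topcrop.png

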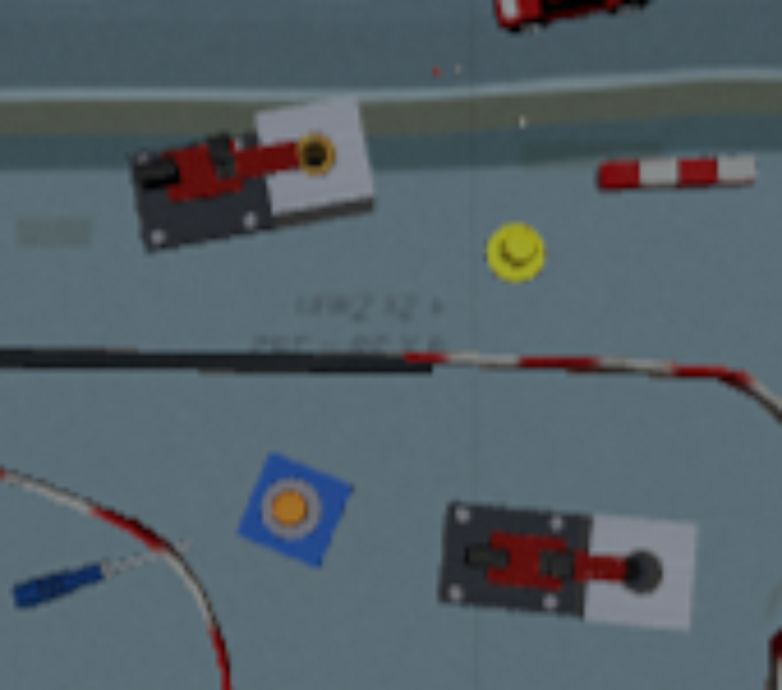

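The crop shows the far block with its open brass bore at (315,153), the orange rod in the blue stand at (290,508), and the near look-alike at (640,572). Moving toward the rod.

Request:
jog_arm(
  travel=[
    [0.68, 0.97, -0.05],
    [0.68, 0.97, -0.05],
    [0.68, 0.97, -0.05],
    [0.68, 0.97, -0.05],
    [0.68, 0.97, -0.05],
    [0.68, 0.97, -0.05],
    [0.68, 0.97, -0.05],
    [0.68, 0.97, -0.05],
    [0.68, 0.97, -0.05],
    [0.68, 0.97, -0.05],
  ],
  dr=[
    [0, 0, 0.1836],
    [0, 0, 0.1836],
    [0, 0, 0.1836],
    [0, 0, 0.1836],
    [0, 0, 0.1836],
    [0, 0, 0.1836],
    [0, 0, 0.1836],
    [0, 0, 0.1836],
    [0, 0, 0.1836],
    [0, 0, 0.1836],
  ],
  claw=[1, 1, 1, 1, 1, 1, 1, 1, 1, 1],
)

```text
time_s: 2.65
tcp_pos: [0.3755, 0.1021, 0.2521]
eef_rot: [-179.9, 0.0, -79.8]
contact_force: [1.6, 0.2, 0.8]
gripper_width: 0.0877
gripper_force: 0.0
```

Request:
jog_arm(
  travel=[
    [0.257, -0.052, 0.06],
    [0.257, -0.052, 0.06],
    [0.257, -0.052, 0.06],
    [0.257, -0.052, 0.06],
    [0.257, -0.052, 0.06],
    [0.257, -0.052, 0.06],
    [0.257, -0.052, 0.06],
    [0.257, -0.052, 0.06],
    [0.257, -0.052, 0.06],
    [0.257, -0.052, 0.06],
  ],
  dr=[
    [0, 0, 0],
    [0, 0, 0],
    [0, 0, 0],
    [0, 0, 0],
    [0, 0, 0],
    [0, 0, 0],
    [0, 0, 0],
    [0, 0, 0],
    [0, 0, 0],
    [0, 0, 0],
  ],
  claw=[1, 1, 1, 1, 1, 1, 1, 1, 1, 1],
)

```text
time_s: 3.9
tcp_pos: [0.4237, -0.0172, 0.2215]
eef_rot: [180.0, 0.0, -79.7]
contact_force: [0.7, -0.7, -0.3]
gripper_width: 0.0877
gripper_force: 0.0
```

```bash
python3 - <<'E'
from h import *
st=r.get_state(); c=r.capture("wrist"); M=T(c,st); save(c,"w1"); np.savez("w1",p=c["pixels"],z=c["range_z"],M=M)
print(st["time_s"],np.round(st["tcp_pos"],4),st["joints"].round(1) if hasattr(st["joints"],'round') else st["joints"]); print(np.round(c["hand_eye"],4),c["fx"])
P=cloud(c,M);X,Y,Z=P[...,0],P[...,1],P[...,2]
k=(abs(X-.424)<.04)&(abs(Y+.02)<.04)&(Z>.115)&(Z<.14); print("knobtop",k.sum()); 
if k.sum(): print(np.round([np.nanmin(P[k],0),np.nanmax(P[k],0),np.nanmedian(P[k],0)],4))
k=(abs(X-.424)<.04)&(abs(Y+.02)<.04)&(Z>.08)&(Z<.096);
if k.sum(): print("collar",np.round([np.nanmin(P[k],0),np.nanmax(P[k],0),np.nanmedian(P[k],0)],4))
for d in r.regions_of("depth_rod","wrist"): print(d["conf"],d["extent"])
E
```

```text
3.9 [ 0.4237 -0.0172  0.2215] [ 24.6  -3.8 -29.3  -0.  -64.5 -14.3]
[[-4.000e-04  9.554e-01  2.952e-01  7.870e-02]
 [ 1.000e+00  8.000e-04 -1.100e-03 -5.000e-04]
 [-1.300e-03  2.952e-01 -9.554e-01 -1.585e-01]
 [ 0.000e+00  0.000e+00  0.000e+00  1.000e+00]] 296.6883713257696
knobtop 411
[[ 0.4174 -0.0298  0.1152]
 [ 0.4377 -0.0102  0.1264]
 [ 0.4278 -0.0213  0.1242]]
collar [[ 0.4099 -0.0375  0.0847]
 [ 0.4452 -0.0053  0.0958]
 [ 0.4294 -0.0271  0.0904]]
0.95 [254.4, 178.7, 291.4, 216.5]
```

View pics/w1.png

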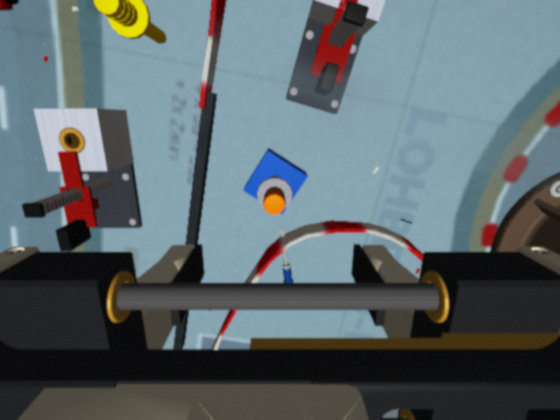

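The wrist view shows the orange knob at (274,203), between the fingers, and the target bore at (71,140). Descending to grip the knob just above the collar.

Request:
jog_arm(
  travel=[
    [0.008, -0.006, 0.08],
    [0.008, -0.006, 0.16],
    [0.008, -0.006, 0.22],
    [0.008, -0.006, 0.256],
    [0.008, -0.006, 0.256],
    [0.008, -0.006, 0.256],
    [0.008, -0.006, 0.256],
    [0.008, -0.006, 0.256],
    [0.008, -0.006, 0.256],
    [0.008, -0.006, 0.256],
  ],
  dr=[
    [0, 0, 0],
    [0, 0, 0],
    [0, 0, 0],
    [0, 0, 0],
    [0, 0, 0],
    [0, 0, 0],
    [0, 0, 0],
    [0, 0, 0],
    [0, 0, 0],
    [0, 0, 0],
  ],
  claw=[1, 1, 1, 1, 1, 0, 0, 0, 0, 0],
  newtons=45,
)

```text
time_s: 5.25
tcp_pos: [0.4274, -0.0206, 0.0937]
eef_rot: [-180.0, 0.0, -79.7]
contact_force: [-0.2, -0.2, -0.4]
gripper_width: 0.0432
gripper_force: 0.0
```

```bash
python3 - <<'E'
from h import *
st=r.get_state(); print({k:np.round(st[k],4).tolist() for k in ["time_s","tcp_pos","eef_rot","contact_force","gripper_width","gripper_force"]})
w=np.load("w1.npz"); c=r.capture("wrist"); M=w["M"]
hsv=cv2.cvtColor(w["p"],cv2.COLOR_RGB2HSV)
g=w["p"][125:155,58:85]; print(g[:,:,2][::2,::2])
print("mouth guess",atz(c,71.5,140,M,.062))
E
```

```text
{'time_s': 5.25, 'tcp_pos': [0.4274, -0.0206, 0.0937], 'eef_rot': [-179.9837, 0.0046, -79.7242], 'contact_force': [-0.1994, -0.2447, -0.3732], 'gripper_width': 0.0432, 'gripper_force': 0.0}
[[218 218 220 213 206 210 212 211 215 213 213 216 215 216]
 [214 216 212 189 161 150 151 166 188 204 212 216 217 217]
 [214 205 167 105  68  56  54  60  84 141 192 214 216 215]
 [208 171  93  53  50  47  47  48  49  56 105 180 214 216]
 [195 118  56  48  40  25  22  25  38  46  51  97 189 214]
 [179  81  50  40  18   9  15  18  18  34  50  54 124 206]
 [173  72  50  27  21  16  14  14  14  18  35  51  64 173]
 [176  75  50  29  23  18  10  15  15  16  23  46  51 131]
 [187  98  49  32  24  20  14  18  15  16  23  41  51 101]
 [202 137  57  41  21  16  11  14  18  17  22  43  48  97]
 [211 179  88  49  36  17  13  18  20  18  26  49  52 118]
 [214 206 154  78  49  38  27  17  20  25  42  49  53 143]
 [213 213 198 148  71  48  43  41  43  43  50  54 101 192]
 [181 153 145 128  80  33  31  28  27  35  61 109 182 209]
 [115  30  28  26  20  15  12  12  12  31 141 196 207 212]]
mouth guess [ 0.64571983 -0.03326546  0.062     ]
```

Request:
jog_arm(
  travel=[
    [0, 0, 0],
    [0, 0, 0],
    [0, 0, 0],
    [0, 0, 0],
    [0, 0, 0],
    [0, 0, -0.08],
    [0, 0, -0.16],
    [0, 0, -0.24],
    [0, 0, -0.3],
    [0, 0, -0.3],
  ],
  dr=[
    [0, 0, 0],
    [0, 0, 0],
    [0, 0, 0],
    [0, 0, 0],
    [0, 0, 0],
    [0, 0, 0],
    [0, 0, 0],
    [0, 0, 0],
    [0, 0, 0],
    [0, 0, 0],
  ],
  claw=[0, 0, 0, 0, 0, 0, 0, 0, 0, 0],
  newtons=45,
)

```text
time_s: 6.55
tcp_pos: [0.4285, -0.0203, 0.2457]
eef_rot: [-179.7, 0.0, -79.7]
contact_force: [-0.6, -0.3, -1.8]
gripper_width: 0.0192
gripper_force: 45.0
```

Request:
jog_arm(
  travel=[
    [0.025, -0.1, 0],
    [0.05, -0.2, 0],
    [0.075, -0.3, 0],
    [0.103, -0.4, 0],
    [0.103, -0.425, 0],
    [0.103, -0.425, 0.04],
    [0.103, -0.425, 0.08],
    [0.103, -0.425, 0.1],
    [0.103, -0.425, 0.1],
    [0.103, -0.425, 0.1],
  ],
  dr=[
    [0, 0, 0],
    [0, 0, 0],
    [0, 0, 0],
    [0, 0, 0],
    [0, 0, 0],
    [0, 0, 0],
    [0, 0, 0],
    [0, 0, 0],
    [0, 0, 0],
    [0, 0, 0],
  ],
  claw=[0, 0, 0, 0, 0, 0, 0, 0, 0, 0],
)

```text
time_s: 7.8
tcp_pos: [0.646, -0.0334, 0.1944]
eef_rot: [-179.9, -0.0, -79.7]
contact_force: [-0.6, 0.0, 0.3]
gripper_width: 0.0192
gripper_force: 45.0
```

```bash
python3 - <<'E'
from h import *
st=r.get_state(); c=r.capture("wrist"); M=T(c,st); save(c,"w2",(100,60,480,345),2.1); np.savez("w2",p=c["pixels"],z=c["range_z"],M=M)
print({k:np.round(st[k],4).tolist() for k in ["time_s","tcp_pos","eef_rot","contact_force","gripper_width","gripper_force"]})
def px(p):
    q=np.linalg.inv(M)@np.append(p,1); return c["cx"]+c["fx"]*q[0]/-q[2], c["cy"]+c["fy"]*q[1]/q[2]
t=np.array(st["tcp_pos"]); print("expected tip px",px(t-[0,0,.0875]),"mouth px",px([.6457,-.033,.062]))
for n in ["bore_mouth","depth_rod","pointer_tab","pointer_edge"]:
    for d in r.tip_of(n,"wrist"): print(n,round(d["conf"],2),np.round(d["at"],1),np.round(atz(c,*d["at"],M,.062),4))
c=r.capture("scene"); save(c,"s2",(240,110,400,230),4)
E
```

```text
{'time_s': 7.8, 'tcp_pos': [0.646, -0.0334, 0.1944], 'eef_rot': [-179.933, -0.0109, -79.7115], 'contact_force': [-0.5837, 0.0061, 0.2733], 'gripper_width': 0.0192, 'gripper_force': 44.9977}
expected tip px (np.float64(277.77498118035686), np.float64(211.23323481525657)) mouth px (np.float64(277.9274821542157), np.float64(198.142469567788))
bore_mouth 0.56 [279.7 197.5] [ 0.6441 -0.034   0.062 ]
depth_rod 0.89 [277.3 213.8] [ 0.6433 -0.0164  0.062 ]
depth_rod 0.67 [353.3  88.2] [ 0.5966 -0.1475  0.062 ]
pointer_tab 0.38 [275.9 292.1] [0.6284 0.0751 0.062 ]
pointer_edge 0.54 [277.2 214.7] [ 0.6433 -0.0154  0.062 ]
pointer_edge 0.43 [276.4 195.9] [ 0.6476 -0.035   0.062 ]
```

View pics/w2.png

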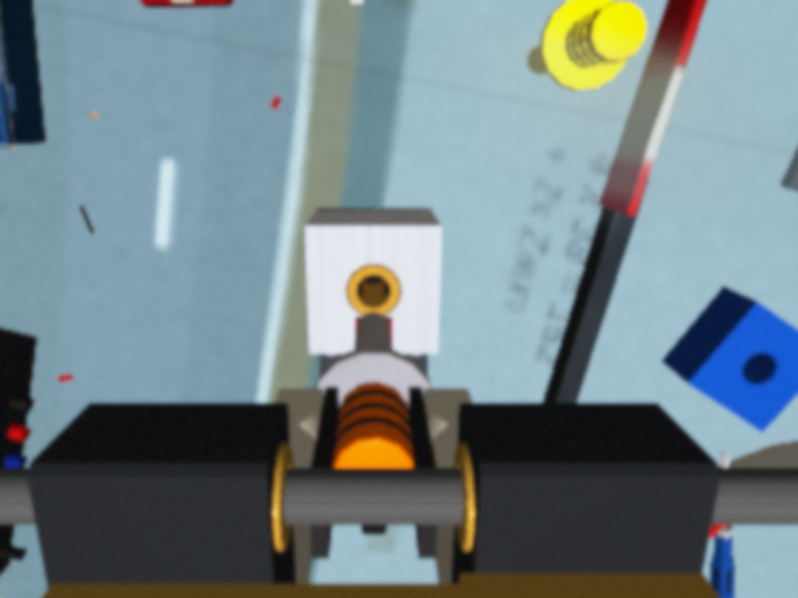

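The bore mouth is at crop (374,289), which matches the prediction within 0.5 px. I zoom in on the tip to check that it lines up.

```bash
python3 - <<'E'
from h import *
w=np.load("w2.npz"); im=w["p"][175:245,240:320,::-1].copy(); M=w["M"]; c=r.capture("wrist")
im=cv2.resize(im,None,fx=7,fy=7,interpolation=cv2.INTER_CUBIC)
def px(p):
    q=np.linalg.inv(M)@np.append(p,1); return c["cx"]+c["fx"]*q[0]/-q[2], c["cy"]+c["fy"]*q[1]/q[2]
def circ(ctr,rad,col):
    a=np.linspace(0,2*np.pi,60); pts=np.array([px(np.array(ctr)+[rad*np.cos(t),rad*np.sin(t),0]) for t in a])
    cv2.polylines(im,[((pts-[240,175]+.5)*7).astype(np.int32)],True,col,1)
circ([.6457,-.033,.062],.0082,(0,255,0))
x,y,z=.646,-.0334,.1944-.0875
circ([x,y,z],.004,(255,0,0)); circ([x,y,z+.01],.007,(255,0,255)); circ([x,y,z+.078],.018,(255,255,0))
s=cv2.imread("pics/s2.png"); s=cv2.resize(s,(0,0),fx=.9,fy=.9)
H=max(im.shape[0],s.shape[0]); out=np.zeros((H,im.shape[1]+240,3),np.uint8); out[:im.shape[0],:im.shape[1]]=im
out[:s.shape[0],im.shape[1]:]=s[:H,150:390]
cv2.imwrite("pics/z2.png",out)
E
```

```text
(no output)
```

View pics/z2.png

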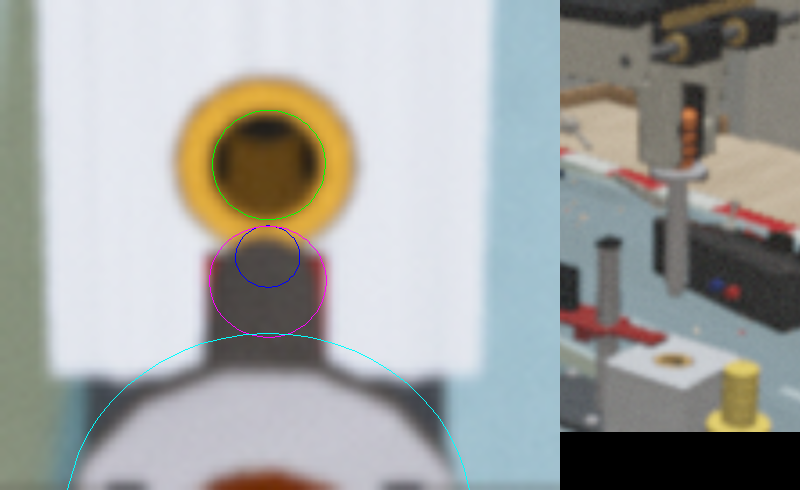

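The green mouth circle fits. The tip sits about 1.5 mm too far toward the post, so I shift +x by 1.5 mm and descend to just above the minimum depth.

Request:
jog_arm(
  travel=[
    [0.003, 0, 0.04],
    [0.003, 0, 0.075],
    [0.003, 0, 0.085],
    [0.003, 0, 0.09],
    [0.003, 0, 0.096],
    [0.003, 0, 0.102],
    [0.003, 0, 0.108],
    [0.003, 0, 0.114],
    [0.003, 0, 0.12],
    [0.003, 0, 0.122],
  ],
  dr=[
    [0, 0, 0],
    [0, 0, 0],
    [0, 0, 0],
    [0, 0, 0],
    [0, 0, 0],
    [0, 0, 0],
    [0, 0, 0],
    [0, 0, 0],
    [0, 0, 0],
    [0, 0, 0],
  ],
  claw=[0, 0, 0, 0, 0, 0, 0, 0, 0, 0],
  newtons=50,
)

```text
time_s: 9.4
tcp_pos: [0.6462, -0.0348, 0.1328]
eef_rot: [-180.0, -0.0, -79.7]
contact_force: [-0.3, -0.1, 0.7]
gripper_width: 0.0188
gripper_force: 50.0
```

Request:
jog_arm(
  travel=[
    [0, 0, 0.002],
    [0, 0, 0.004],
    [0, 0, 0.006],
    [0, 0, 0.008],
    [0, 0, 0.01],
    [0, 0, 0.012],
    [0, 0, 0.014],
    [0, 0, 0.016],
    [0, 0, 0.018],
    [0, 0, 0.02],
  ],
  dr=[
    [0, 0, 0],
    [0, 0, 0],
    [0, 0, 0],
    [0, 0, 0],
    [0, 0, 0],
    [0, 0, 0],
    [0, 0, 0],
    [0, 0, 0],
    [0, 0, 0],
    [0, 0, 0],
  ],
  claw=[0, 0, 0, 0, 0, 0, 0, 0, 0, 0],
)

```text
time_s: 10.65
tcp_pos: [0.6459, -0.0349, 0.1225]
eef_rot: [180.0, -0.0, -79.7]
contact_force: [0.0, 0.5, 2.8]
gripper_width: 0.0191
gripper_force: 50.0
```

```bash
python3 - <<'E'
from h import *
st=r.get_state(); print(np.round(st["tcp_pos"],4),np.round(st["contact_force"],2))
c=r.capture("wrist");M=T(c,st); save(c,"w3",(170,120,390,285),2.4)
c=r.capture("scene"); save(c,"s3",(260,140,360,240),3.96)
a=cv2.imread("pics/w3.png")[:, :400];b=cv2.imread("pics/s3.png"); cv2.imwrite("pics/j3.png",np.hstack([a[:396],b[:396]]))
E
```

```text
[ 0.6459 -0.0349  0.1225] [0.01 0.52 2.81]
```

View pics/j3.png

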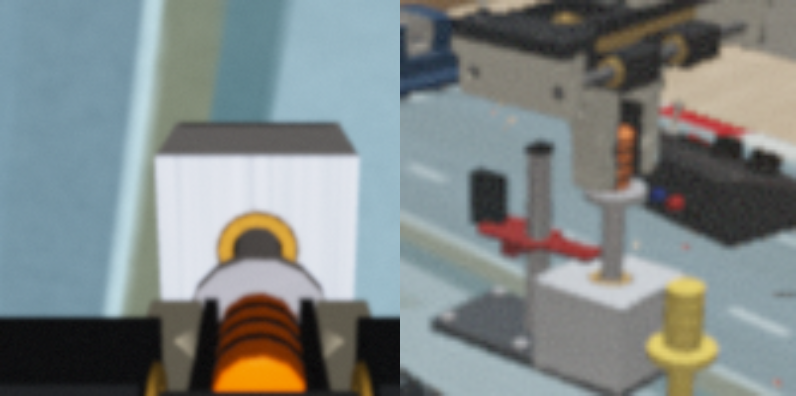

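The rod is in the bore: the shank enters the brass ring at left crop (258,240). Sliding force is about 3 N, so I continue in small steps.

Request:
jog_arm(
  travel=[
    [0, 0, 0.001],
    [0, 0, 0.002],
    [0, 0, 0.003],
    [0, 0, 0.004],
    [0, 0, 0.005],
    [0, 0, 0.006],
    [0, 0, 0.007],
    [0, 0, 0.008],
    [0, 0, 0.009],
    [0, 0, 0.01],
  ],
  dr=[
    [0, 0, 0],
    [0, 0, 0],
    [0, 0, 0],
    [0, 0, 0],
    [0, 0, 0],
    [0, 0, 0],
    [0, 0, 0],
    [0, 0, 0],
    [0, 0, 0],
    [0, 0, 0],
  ],
  claw=[0, 0, 0, 0, 0, 0, 0, 0, 0, 0],
)

```text
time_s: 12.0
tcp_pos: [0.6459, -0.0349, 0.1175]
eef_rot: [180.0, 0.0, -79.7]
contact_force: [0.2, -0.0, 1.4]
gripper_width: 0.0191
gripper_force: 50.0
```

Request:
jog_arm(
  travel=[
    [0, 0, 0.001],
    [0, 0, 0.002],
    [0, 0, 0.003],
    [0, 0, 0.004],
    [0, 0, 0.005],
    [0, 0, 0.006],
    [0, 0, 0.007],
    [0, 0, 0.008],
    [0, 0, 0.009],
    [0, 0, 0.01],
  ],
  dr=[
    [0, 0, 0],
    [0, 0, 0],
    [0, 0, 0],
    [0, 0, 0],
    [0, 0, 0],
    [0, 0, 0],
    [0, 0, 0],
    [0, 0, 0],
    [0, 0, 0],
    [0, 0, 0],
  ],
  claw=[0, 0, 0, 0, 0, 0, 0, 0, 0, 0],
)

```text
time_s: 13.25
tcp_pos: [0.6459, -0.0349, 0.1125]
eef_rot: [180.0, -0.0, -79.7]
contact_force: [1.0, 0.4, 1.7]
gripper_width: 0.019
gripper_force: 50.0
```

Request:
jog_arm(
  travel=[
    [0, 0, 0.001],
    [0, 0, 0.002],
    [0, 0, 0.003],
    [0, 0, 0.004],
    [0, 0, 0.005],
    [0, 0, 0.006],
    [0, 0, 0.007],
    [0, 0, 0.008],
    [0, 0, 0.009],
    [0, 0, 0.01],
  ],
  dr=[
    [0, 0, 0],
    [0, 0, 0],
    [0, 0, 0],
    [0, 0, 0],
    [0, 0, 0],
    [0, 0, 0],
    [0, 0, 0],
    [0, 0, 0],
    [0, 0, 0],
    [0, 0, 0],
  ],
  claw=[0, 0, 0, 0, 0, 0, 0, 0, 0, 0],
)

```text
time_s: 14.5
tcp_pos: [0.6459, -0.0349, 0.1075]
eef_rot: [-180.0, -0.0, -79.7]
contact_force: [0.5, -0.4, 2.2]
gripper_width: 0.0191
gripper_force: 50.0
```

Request:
jog_arm(
  travel=[
    [0, 0, 0.001],
    [0, 0, 0.002],
    [0, 0, 0.003],
    [0, 0, 0.004],
    [0, 0, 0.005],
    [0, 0, 0.006],
    [0, 0, 0.007],
    [0, 0, 0.008],
    [0, 0, 0.008],
    [0, 0, 0.008],
  ],
  dr=[
    [0, 0, 0],
    [0, 0, 0],
    [0, 0, 0],
    [0, 0, 0],
    [0, 0, 0],
    [0, 0, 0],
    [0, 0, 0],
    [0, 0, 0],
    [0, 0, 0],
    [0, 0, 0],
  ],
  claw=[0, 0, 0, 0, 0, 0, 0, 0, 0, 0],
)

```text
time_s: 15.75
tcp_pos: [0.6461, -0.0349, 0.104]
eef_rot: [-180.0, -0.0, -79.7]
contact_force: [-0.4, -0.2, 5.0]
gripper_width: 0.0191
gripper_force: 50.0
```

```bash
python3 - <<'E'
from h import *
f=[]
for i in range(4):
    st=r.get_state(); f.append(st["contact_force"]); r.capture("wrist")
print(np.round(f,2),np.round(st["tcp_pos"],5),st["gripper_width"])
E
```

```text
[[-0.42 -0.2   5.02]
 [-0.47  0.    6.06]
 [-0.78  0.97  6.07]
 [-0.37 -0.16  6.25]] [ 0.64613 -0.03492  0.104  ] 0.019268060095848853
```

Request:
jog_arm(
  travel=[
    [0, 0, 0.001],
    [0, 0, 0.002],
    [0, 0, 0.002],
    [0, 0, 0.002],
    [0, 0, 0.002],
    [0, 0, 0.002],
    [0, 0, 0.002],
    [0, 0, 0.002],
    [0, 0, 0.002],
    [0, 0, 0.002],
  ],
  dr=[
    [0, 0, 0],
    [0, 0, 0],
    [0, 0, 0],
    [0, 0, 0],
    [0, 0, 0],
    [0, 0, 0],
    [0, 0, 0],
    [0, 0, 0],
    [0, 0, 0],
    [0, 0, 0],
  ],
  claw=[0, 0, 0, 0, 0, 0, 0, 0, 0, 0],
)

```text
time_s: 17.2
tcp_pos: [0.6462, -0.035, 0.1032]
eef_rot: [-180.0, -0.0, -79.7]
contact_force: [-1.4, 1.2, 7.3]
gripper_width: 0.0188
gripper_force: 50.0
```

Force rises with depth, so the rod is on the cushion. Releasing, lifting clear and going above the tab.

Request:
jog_arm(
  travel=[
    [0, 0, 0],
    [0, 0, 0],
    [0, 0, 0],
    [0, 0, 0],
    [0, 0, -0.04],
    [0, 0, -0.1],
    [0, 0, -0.17],
    [0, 0, -0.22],
    [-0.1, 0, -0.22],
    [-0.19, 0, -0.22],
  ],
  dr=[
    [0, 0, 0],
    [0, 0, 0],
    [0, 0, 0],
    [0, 0, 0],
    [0, 0, 0],
    [0, 0, 0],
    [0, 0, 0],
    [0, 0, 0],
    [0, 0, 0],
    [0, 0, 0],
  ],
  claw=[0.6, 0.6, 0.6, 0.6, 0.6, 0.6, 0.6, 0.6, 0.6, 0.6],
)

```text
time_s: 18.45
tcp_pos: [0.6288, 0.0594, 0.2129]
eef_rot: [-180.0, 0.0, -79.8]
contact_force: [-0.0, -0.9, 0.6]
gripper_width: 0.0523
gripper_force: 0.0
```

```bash
python3 - <<'E'
from h import *
st=r.get_state(); c=r.capture("wrist"); M=T(c,st); save(c,"w4",None,1.4)
print({k:np.round(st[k],4).tolist() for k in ["time_s","tcp_pos","eef_rot","contact_force","gripper_width"]})
P=cloud(c,M); b=np.array([[.984,.179],[-.179,.984]]); Q=(P[...,:2]-[.6459,-.0345])@b.T; z=P[...,2]
def rep(n,k):
    print(n,k.sum()); 
    if k.sum()>3: print(np.round(np.percentile(np.c_[Q[k],z[k]]*1000,[3,50,97],axis=0),1).tolist())
q1,q0=Q[...,1],Q[...,0]
rep("tabtop",(abs(q0)<.02)&(q1>.075)&(q1<.115)&(z>.085)&(z<.15))
rep("plate",(abs(q0)<.03)&(q1>.07)&(q1<.115)&(z>.05)&(z<.08))
rep("tongue",(abs(q0)<.008)&(q1>.02)&(q1<.046)&(z>.055)&(z<.09))
rep("collartop",(q0**2+q1**2<.02**2)&(z>.085)&(z<.11))
rep("knobtop",(q0**2+q1**2<.02**2)&(z>.12)&(z<.15))
for n in ["pointer_tab","pointer_edge"]:
    for d in r.tip_of(n,"wrist"): print(n,round(d["conf"],2),np.round(d["at"],1))
c=r.capture("scene");M=T(c);P=cloud(c,M); Q=(P[...,:2]-[.6459,-.0345])@b.T; z=P[...,2];q1,q0=Q[...,1],Q[...,0]
rep("s tab",(abs(q0)<.02)&(q1>.075)&(q1<.115)&(z>.08)&(z<.15))
rep("s collar+",(q0**2+q1**2<.025**2)&(z>.08)&(z<.15))
save(c,"s4",(270,140,350,230),6)
E
```

```text
{'time_s': 18.45, 'tcp_pos': [0.6288, 0.0594, 0.2129], 'eef_rot': [-179.9613, 0.0185, -79.798], 'contact_force': [-0.0007, -0.8922, 0.5514], 'gripper_width': 0.0523}
tabtop 365
[[-5.1, 84.8, 89.4], [0.6, 94.2, 104.9], [6.2, 107.1, 106.4]]
plate 528
[[-14.7, 71.3, 72.9], [0.6, 81.6, 74.3], [14.9, 93.2, 76.0]]
tongue 429
[[-7.3, 20.8, 73.1], [-0.5, 32.9, 74.4], [7.2, 45.3, 75.6]]
collartop 820
[[-15.0, -15.4, 100.9], [0.3, 3.1, 102.2], [17.2, 16.6, 103.6]]
knobtop 606
[[-7.3, -7.5, 128.0], [1.1, 0.8, 135.9], [10.0, 9.8, 137.3]]
pointer_tab 0.58 [275.3 202.3]
pointer_edge 0.61 [277.5 116.2]
s tab 106
[[-8.6, 82.9, 81.2], [-5.9, 92.0, 93.6], [2.1, 106.8, 105.0]]
s collar+ 239
[[-16.8, -17.0, 83.5], [-6.6, -5.7, 108.8], [6.8, 9.6, 135.9]]
```

View pics/w4.png

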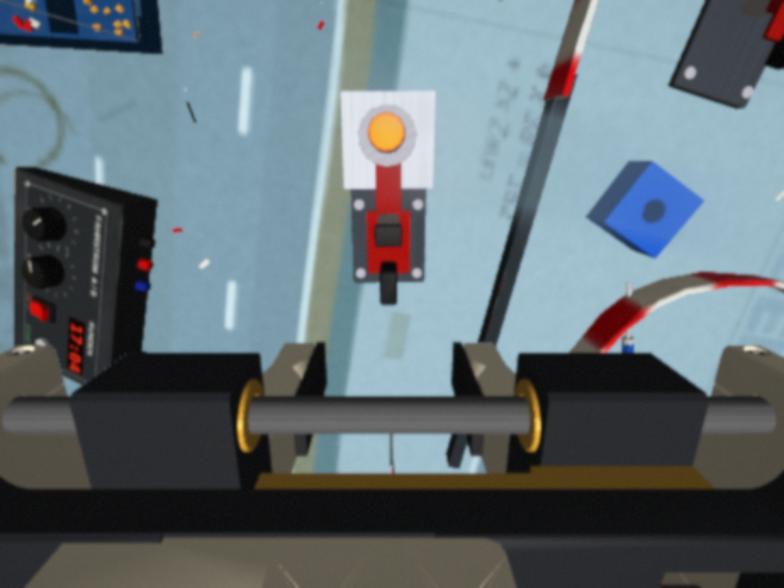

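View pics/s4.png

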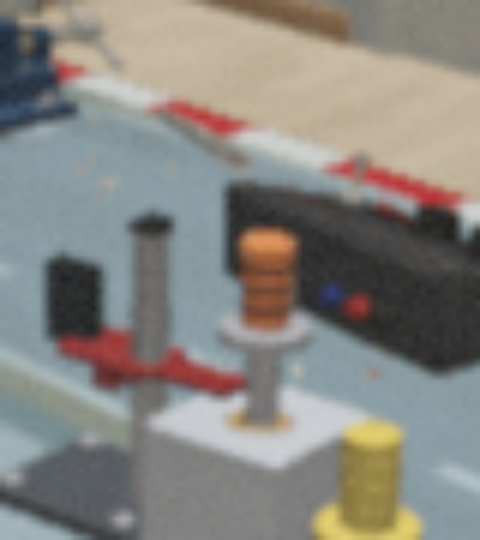

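The wrist view shows the rod upright in the bore at (387,131) and the tab at (388,283). The scene crop agrees: the red tongue is still low, about 22 mm under the collar. Descending on the tab.

Request:
jog_arm(
  travel=[
    [0, 0, 0.09],
    [0, 0, 0.17],
    [0, 0, 0.23],
    [0, 0, 0.26],
    [0, 0, 0.268],
    [0, 0, 0.268],
    [0, 0, 0.268],
    [0, 0, 0.268],
    [0, 0, 0.268],
    [0, 0, 0.268],
  ],
  dr=[
    [0, 0, 0],
    [0, 0, 0],
    [0, 0, 0],
    [0, 0, 0],
    [0, 0, 0],
    [0, 0, 0],
    [0, 0, 0],
    [0, 0, 0],
    [0, 0, 0],
    [0, 0, 0],
  ],
  claw=[0.6, 0.6, 0.6, 0.6, 0, 0, 0, 0, 0, 0],
  newtons=20,
)

```text
time_s: 19.9
tcp_pos: [0.6293, 0.0588, 0.079]
eef_rot: [-179.9, 0.0, -79.7]
contact_force: [1.2, 1.0, 1.3]
gripper_width: 0.0118
gripper_force: 20.0
```

Request:
jog_arm(
  travel=[
    [0, 0, 0],
    [0, 0, -0.005],
    [0, 0, -0.01],
    [0, 0, -0.015],
    [0, 0, -0.02],
    [0, 0, -0.025],
    [0, 0, -0.03],
    [0, 0, -0.036],
    [0, 0, -0.036],
    [0, 0, -0.036],
  ],
  dr=[
    [0, 0, 0],
    [0, 0, 0],
    [0, 0, 0],
    [0, 0, 0],
    [0, 0, 0],
    [0, 0, 0],
    [0, 0, 0],
    [0, 0, 0],
    [0, 0, 0],
    [0, 0, 0],
  ],
  claw=[0, 0, 0, 0, 0, 0, 0, 0, 0, 0],
)

```text
time_s: 21.15
tcp_pos: [0.6293, 0.0587, 0.0969]
eef_rot: [-180.0, 0.0, -79.7]
contact_force: [3.3, 2.4, 0.8]
gripper_width: 0.012
gripper_force: 20.0
```

```bash
cat > m.py <<'E'
from h import *
b=np.array([[.984,.179],[-.179,.984]])
st=r.get_state()
print({k:np.round(st[k],4).tolist() for k in ["time_s","tcp_pos","contact_force","gripper_width"]})
for n in ["wrist","scene"]:
    c=r.capture(n); M=T(c,st) if n=="wrist" else T(c)
    P=cloud(c,M); Q=(P[...,:2]-[.6459,-.0345])@b.T; z=P[...,2]; q1,q0=Q[...,1],Q[...,0]; rr=np.hypot(q0,q1)
    for nm,k in dict(tongue=(abs(q0)<.007)&(q1>.022)&(q1<.045)&(z>.065)&(z<.11),collartop=(rr<.017)&(rr>.011)&(z>.09)&(z<.112),knobtop=(rr<.008)&(z>.125)&(z<.15),block=(abs(q0)<.03)&(abs(q1+.024)<.006)&(z>.05)&(z<.075)).items():
        print(n,nm,k.sum(),np.round(np.percentile(z[k]*1000,[10,50,90]),1) if k.sum() else "")
    if n=="wrist": save(c,"wm",(200,30,360,280),2)
    else: save(c,"sm",(290,150,340,215),9)
a=cv2.imread("pics/wm.png");s=cv2.imread("pics/sm.png"); s=cv2.resize(s,(int(s.shape[1]*500/s.shape[0]),500)); cv2.imwrite("pics/m.png",np.hstack([a,s]))
E
python3 m.py
```

```text
{'time_s': 21.15, 'tcp_pos': [0.6293, 0.0587, 0.0969], 'contact_force': [3.2982, 2.429, 0.7944], 'gripper_width': 0.012}
wrist tongue 1111 [91.2 92.  92.9]
wrist collartop 1645 [101.3 102.2 103.1]
wrist knobtop 1590 [135.3 136.1 137. ]
wrist block 1809 [61.5 62.5 63.3]
scene tongue 19 [90.5 91.2 92. ]
scene collartop 39 [ 98.8 101.4 105.8]
scene knobtop 16 [132.9 135.5 136.2]
scene block 56 [61.1 62.  62.7]
```

Tongue reads 92.0 and the collar underside 96.1–96.2, a gap of about 4.1 mm. Raising 4 mm slowly.

Request:
jog_arm(
  travel=[
    [0, 0, -0.001],
    [0, 0, -0.002],
    [0, 0, -0.003],
    [0, 0, -0.004],
    [0, 0, -0.005],
    [0, 0, -0.006],
    [0, 0, -0.007],
    [0, 0, -0.008],
    [0, 0, -0.008],
    [0, 0, -0.008],
  ],
  dr=[
    [0, 0, 0],
    [0, 0, 0],
    [0, 0, 0],
    [0, 0, 0],
    [0, 0, 0],
    [0, 0, 0],
    [0, 0, 0],
    [0, 0, 0],
    [0, 0, 0],
    [0, 0, 0],
  ],
  claw=[0, 0, 0, 0, 0, 0, 0, 0, 0, 0],
)

```text
time_s: 22.5
tcp_pos: [0.6292, 0.0587, 0.1004]
eef_rot: [-180.0, 0.0, -79.7]
contact_force: [4.6, 1.9, -2.0]
gripper_width: 0.0118
gripper_force: 20.0
```

```bash
python3 m.py
```

```text
{'time_s': 22.5, 'tcp_pos': [0.6292, 0.0587, 0.1004], 'contact_force': [4.6083, 1.9226, -1.9787], 'gripper_width': 0.0118}
wrist tongue 1110 [94.6 95.4 96.2]
wrist collartop 1597 [101.3 102.2 103.1]
wrist knobtop 1499 [135.3 136.1 137. ]
wrist block 1771 [61.6 62.5 63.3]
scene tongue 19 [94.1 94.8 95.5]
scene collartop 41 [100.8 101.8 109.5]
scene knobtop 18 [129.5 135.5 136.5]
scene block 60 [60.9 61.9 62.7]
```

View pics/m.png

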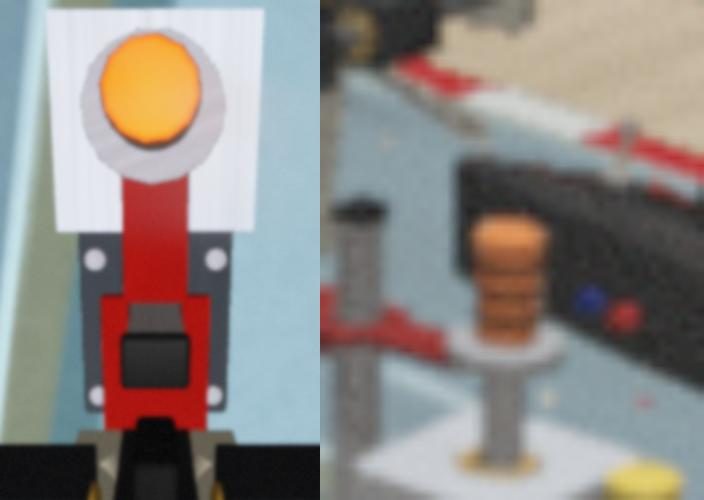

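Tongue reads 95.4 and the collar underside about 96.2. The rod height is unchanged and a slight upward resistance is felt, so the pointer is touching. Releasing and lifting clear.

Request:
jog_arm(
  travel=[
    [0, 0, 0],
    [0, 0, 0],
    [0, 0, 0],
    [0, 0, 0],
    [0, 0, 0],
    [0, 0, -0.04],
    [0, 0, -0.1],
    [0, 0, -0.18],
    [0, 0, -0.24],
    [0, 0, -0.24],
  ],
  dr=[
    [0, 0, 0],
    [0, 0, 0],
    [0, 0, 0],
    [0, 0, 0],
    [0, 0, 0],
    [0, 0, 0],
    [0, 0, 0],
    [0, 0, 0],
    [0, 0, 0],
    [0, 0, 0],
  ],
  claw=[0.5, 0.5, 0.5, 0.5, 0.5, 0.5, 0.5, 0.5, 0.5, 0.5],
)

```text
time_s: 23.85
tcp_pos: [0.6303, 0.0589, 0.2237]
eef_rot: [-179.7, 0.0, -79.7]
contact_force: [-1.7, 0.5, -0.5]
gripper_width: 0.0436
gripper_force: 0.0
```

```bash
python3 m.py
```

```text
{'time_s': 23.85, 'tcp_pos': [0.6303, 0.0589, 0.2237], 'contact_force': [-1.7441, 0.5151, -0.4643], 'gripper_width': 0.0436}
wrist tongue 375 [94.6 95.5 96.4]
wrist collartop 626 [101.3 102.3 103.1]
wrist knobtop 354 [135.2 136.3 137. ]
wrist block 734 [61.4 62.5 63.5]
scene tongue 22 [94.1 94.7 95.4]
scene collartop 39 [ 97.9 101.7 105.9]
scene knobtop 15 [134.8 135.4 136.2]
scene block 59 [60.9 62.  62.7]
```

```bash
python3 -c "
from plant import r
print(r.close_job())"
```

```text
the job is handed in; nothing more can be done
None
```

I handed the job in at about 24 s: the rod is bottomed in the far socket block and let go, with the pointer edge within about 1 mm of the collar's underside. The hand-in gave no verdict, and I inferred the rod's contact with the cushion from the force rise on insertion, not from a check after release.

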